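# Change unit and zero the bench balance by its keys

## Task

Switch the bench balance to its other unit and zero it again with the small vial standing on its pan: with the fingertips, lightly press down the unit key, let it come up, then press the zero key, and withdraw. These are the two keys of the front row, in front of the pan: seen from the front of the balance, the unit key is the left one and the zero key the right one. Do not press the two keys behind them under the edge of the pan, do not shift the balance, and leave the vial and the things standing round it untouched.

Things in the scene. Friction and masses are not known exactly. Their poses are not given: they have to be found in the camera images.
- balance: grey bench balance, loose, 240 x 222 x 64 mm, about 1.6 kg. Origin: centre of its underside; x from front to back, y to the left seen from its front, z up. Steel pan, 4 mm thick, its top 64 mm up, x = -79 to 79 mm, y = -98 to 98 mm. Before it the housing slopes down: display on the left, keys on the right, two front ones in the open, two back ones under the pan's edge; all 4 to 5 mm proud
- front_left_key (a point): the unit key, at (-91, -45, 38) mm in the balance's frame: 26 wide, 13 mm front to back, back edge the higher (its face slopes 15 degrees). Centre of its top face, key up. The pan's edge is 12 mm behind it and 22 to 26 mm higher: come down some 6 mm in front of this point with the fingers closed; pressed anywhere the key goes down evenly
- front_right_key (a point): the zero key, at (-91, -82, 38) mm in the balance's frame: 26 wide, 13 mm front to back, back edge the higher (its face slopes 15 degrees). Centre of its top face, key up. The pan's edge is 12 mm behind it and 22 to 26 mm higher: come down some 6 mm in front of this point with the fingers closed; pressed anywhere the key goes down evenly
- back_left_key (a point): not to be pressed; under the pan's edge at (-69, -45, 44) mm in the balance's frame
- back_right_key (a point): not to be pressed; under the pan's edge at (-69, -82, 44) mm in the balance's frame
- balance_key_unit (a joint): travel of the unit key (front row, left): 0 is up, 0.0012 m fully down; a spring brings it back up (it may rest 0.3 mm low). It counts as pressed beyond 0.5 mm, which takes about 3 N; fully down takes about 6 N
- balance_key_zero (a joint): travel of the zero key (front row, right): 0 is up, 0.0012 m fully down; a spring brings it back up (it may rest 0.3 mm low). It counts as pressed beyond 0.5 mm, which takes about 3 N; fully down takes about 6 N
- balance_key_on (a joint): travel of the left back key: 0 is up, 0.0012 m fully down; a spring brings it back up (it may rest 0.3 mm low). It counts as pressed beyond 0.5 mm, which takes about 3 N; fully down takes about 6 N
- balance_key_tare (a joint): travel of the right back key: 0 is up, 0.0012 m fully down; a spring brings it back up (it may rest 0.3 mm low). It counts as pressed beyond 0.5 mm, which takes about 3 N; fully down takes about 6 N
- vial: small white-capped vial, 34 mm across, 48 mm tall, loose on the balance's pan; origin: centre of its underside, z up
- screw_vial: slender white vial with a blue screw cap, 25 mm across, 62 mm tall, loose on the table just right of the balance's keys; origin: centre of its underside
- dish: flat round clear dish, 71 mm across, 16 mm tall, loose on the table left of the balance; origin: centre of its underside
- flask: conical glass flask, 85 mm across, 140 mm tall, loose on the table to the right at the back; origin: centre of its underside
Mind the look-alikes: they are no part of the job. Leave any blue look-alike of the flask alone. What is shaped like the vial but red is not meant.

How it is judged:
By the outcome, as a careful person would: the job done as asked, in the order asked, and still so for the second after the job is handed in, with the robot touching nothing.
It also fails if it takes over 45 s, if anything falls off the work surface, if the arm or the gripper's body presses on something with over 40 N, if the wrist force passes 120 N, or if a joint passes its speed limit or range.

## Robot

A 7-joint arm with a two-finger parallel gripper is mounted at the origin on a cart in front of the work surface, level with it; the furniture and walls round the work are solid. World frame = base frame: x ahead of the robot, y to its left, z up, the work surface at z = 0. Lengths are in m, angles in rad, forces in N, time in s.
With the tool pointing down it reaches from about 0.425 to 1.025 m from the base axis. Payload 3.6 kg.
Tool frame: the origin (TCP) lies midway between the tips of the shut fingers; the grasp point (between the pads) lies 19 mm behind it (ctrl.grip_depth is the distance from the TCP to the grasp point, in m); z points along the fingers, y is the line along which they close (so a half turn about z gives the same grasp; the last joint's range is limited). The gripper opens to 85 mm and grips with 20 to 120 N. Pads are 22 mm wide; open, the fingers measure 114 mm over their backs; the gripper's body (76 mm by 85 mm) begins 54 mm behind the grasp point. The pads swing forward as they close: fully open they stand 13 mm farther back than shut.
Start: joints at [-1.419, 0.591, 0.048, 1.609, -0.033, 0.943, -0.034], TCP at [0.176, 0.703, 0.231] pointing down, gripper open.
Joint ranges: [-2.69, 2.69], [-0.47, 2.24], [-1.27, 1.36], [0.19, 2.51], [-1.53, 4.68], [0.08, 2.07], [-3.09, 3.09]. Speed limits (rad/s): [2.57, 2.57, 3.14, 3.14, 3.14, 3.14, 3.14].

## Interface

Orientations are given as a unit quaternion [w, x, y, z].
In Python, from bench import ctrl, eyes gives the robot as it stands. The module is installed in compiled form; this text tells all that it offers. Calls block until the motion is done:
- ctrl.move_to(position, orientation): joint-space move of the TCP to a pose.
- ctrl.movel(position, velocity=0.15, ori=None, threshold=None): straight line of the TCP; ori=None keeps the orientation; velocity is the mean speed in m/s. With threshold (N) it stops when the force on the tool has changed by that much, and returns True; else False.
- ctrl.move_joints(angles): joint-space move.
- ctrl.grip(opening): finger opening in m; the grip force is fixed at half the most; returns when the fingers have stopped.
- ctrl.hold(seconds).
- ctrl.ik(position, orientation): joint angles nearest the present ones, or None.
- ctrl.read_state(): the state.
- eyes.capture(name): name is "scene" or "top" or "wrist"; returns the picture (420x560x3 uint8, red, green, blue); there is no depth.
- eyes.calibration(name): a dict with "K" (3x3 intrinsics, pixels), "world_to_cam" (4x4, takes a point from world to camera coordinates). Camera axes: x right, y up, looking along -z (the intrinsics and any distortion apply to the point x, -y, -z); pixel columns grow to the right and rows downward; lengths in m; the calibration is good to about 2 mm. The wrist camera is an equidistant fisheye: a pixel r from the principal point sees the ray r / f radians off the axis. A picture is of the moment at which its call begins: read the wrist's pose just before it. calibration takes no time and is no camera call; for the wrist camera it gives the pose at the moment of the call.
A pose or a line that the arm cannot do raises ctrl.IKError and nothing moves.
- ctrl.job_done(): hands the job in; it is judged then, once.
The state is a dict: "t": time; "joints": joint angles; "dq": joint speeds; "tau": joint torques, N m; "ee_pos": TCP position; "tool_rot": TCP orientation; "force": force on the tool from outside, world axes, zero at the start; "wrist_torque": the same for the moment, N m; "width": finger opening in m; "gripper_force": force on a finger pad.
Only numpy, scipy, OpenCV 4.12 (cv2) and the standard library are available. Lean on these libraries where they do the work, as an engineer would, in place of code of your own. Each camera call takes 0.05 s, during which the arm holds its last target. There are 200 camera calls.

## Working session

There is one attempt and no reset: what is moved stays moved. The work goes in short steps, each a Python script; the robot and the scene stay as the last script left them, time stands still between calls to the robot, and variables do not carry over. Pictures are saved under pics/ and viewed, at most 10 in all, crops included, and the job is handed in when it is done.

```bash
mkdir -p pics; python3 - <<'E'
from bench import ctrl, eyes
import cv2
for n in("scene","top"):
    im=eyes.capture(n); cv2.imwrite(f"pics/{n}0.png",im[:,:,::-1])
    c=eyes.calibration(n); print(n,c["K"],c["world_to_cam"],[k for k in c])
s=ctrl.read_state(); print(s["t"],s["ee_pos"],s["tool_rot"],s["force"],s["width"])
E
```

```text
scene [[531.61387605   0.         274.17006862]
 [  0.         531.61387605 208.9416925 ]
 [  0.           0.           1.        ]] [[-0.48773836 -0.87281035  0.01770272  0.31352614]
 [ 0.47763642 -0.2498261   0.84228877 -0.33265618]
 [-0.73073575  0.41927201  0.53873578 -0.89513354]
 [ 0.          0.          0.          1.        ]] ['K', 'world_to_cam']
top [[467.82395243   0.         275.7771547 ]
 [  0.         467.82395243 205.42461802]
 [  0.           0.           1.        ]] [[ 0.01929325 -0.99978571  0.00750361 -0.00311267]
 [ 0.98054427  0.02038723  0.19523649 -0.57630768]
 [-0.19534763  0.00359087  0.98072749 -1.39785514]
 [ 0.          0.          0.          1.        ]] ['K', 'world_to_cam']
0.1 [0.17624679 0.70247668 0.23024228] [-5.67563944e-05  1.22579915e-01  9.92458122e-01 -1.01857900e-03] [ 0.82013575  0.2670325  -0.30780293] 0.08555406298666038
```

View pics/top0.png

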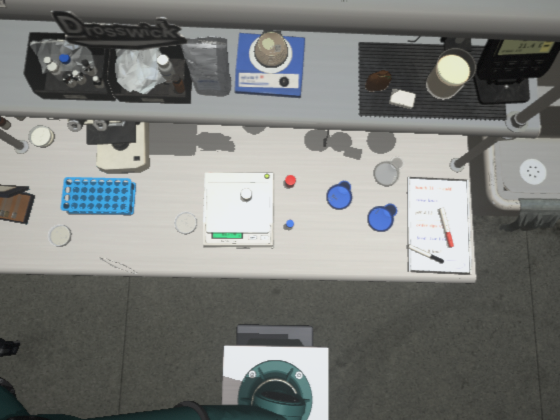

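View pics/scene0.png

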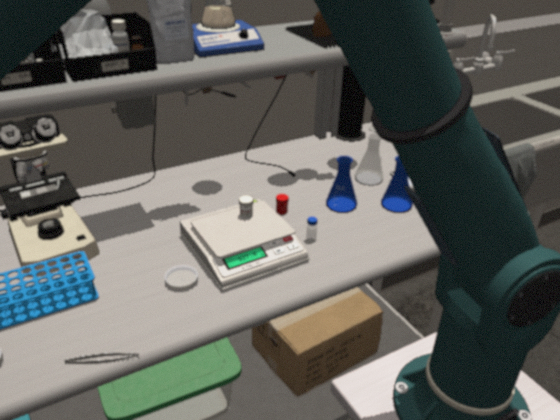

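The balance lies at top-view pixels about (204-273, 173-247), with its front and display toward the robot. The vial on its pan is at (246,195). The red look-alike is at (290,181), the blue-capped screw vial at (289,224) and the dish at (186,223). I'll enlarge both views to get the balance's edges.

```bash
python3 - <<'E'
import cv2,numpy as np
a=cv2.imread("pics/top0.png")[165:255,195:305]; b=cv2.imread("pics/scene0.png")[190:290,170:330]
a=cv2.resize(a,None,fx=5,fy=5,interpolation=cv2.INTER_CUBIC); b=cv2.resize(b,None,fx=5,fy=5,interpolation=cv2.INTER_CUBIC)
cv2.imwrite("pics/a.png",a);cv2.imwrite("pics/b.png",b)
E
```

```text
(no output)
```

View pics/a.png

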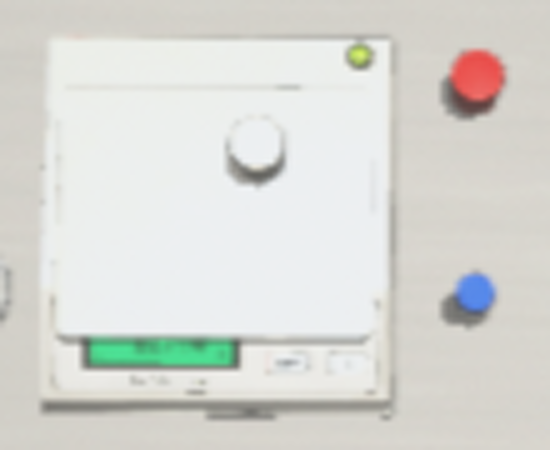

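View pics/b.png

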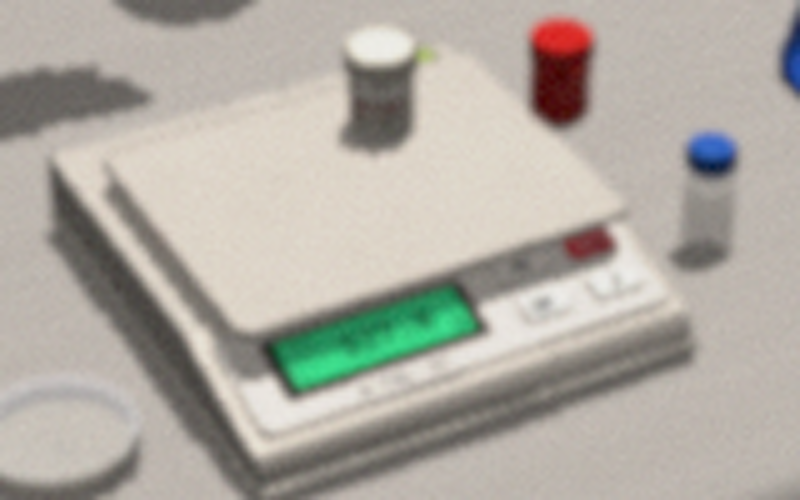

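```bash
cat > h.py <<'E'
import numpy as np
from bench import ctrl, eyes
def ray(n,uv,c=None):
    c=c or eyes.calibration(n);K=c["K"];T=c["world_to_cam"];R=T[:3,:3]
    x=(uv[0]-K[0,2])/K[0,0];y=(uv[1]-K[1,2])/K[1,1]
    if n=="wrist":
        r=np.hypot(x,y);d=np.array([x/r*np.sin(r),-y/r*np.sin(r),-np.cos(r)])
    else: d=np.array([x,-y,-1.])
    return -R.T@T[:3,3],R.T@d
def cast(n,uv,z,c=None):
    o,d=ray(n,uv,c);return o+d*(z-o[2])/d[2]
E
python3 - <<'E'
from h import *
np.set_printoptions(precision=4,suppress=True)
A=lambda u,v:((u+.5)/5+195-.5,(v+.5)/5+165-.5)
B=lambda u,v:((u+.5)/5+170-.5,(v+.5)/5+190-.5)
for k,uv,z in[("unit",(288,362),.038),("zero",(347,363),.038),("panFL",(57,339),.064),("panFR",(374,341),.064),("panBL",(65,87),.064),("panBR",(365,87),.064),("botFL",(42,408),.0),("botFR",(392,408),0),("vialtop",(256,142),.112),("screwtop",(475,292),.062),("redtop",(478,75),.048)]: print(k,cast("top",A(*uv),z))
for k,uv,z in[("unit",(545,305),.038),("zero",(615,287),.038),("panFL",(245,335),.064),("panFR",(630,212),.064),("panBL",(105,168),.064),("screwtop",(712,147),.062),("botFR",(690,355),0),("botFL",(262,495),0)]: print("S",k,cast("scene",B(*uv),z))
E
```

```text
unit [0.4785 0.0797 0.038 ]
zero [0.4786 0.043  0.038 ]
panFL [0.4864 0.22   0.064 ]
panFR [0.4891 0.0263 0.064 ]
panBL [0.6449 0.2227 0.064 ]
panBR [0.6489 0.0354 0.064 ]
botFL [0.4508 0.2367 0.    ]
botFR [0.4553 0.0145 0.    ]
vialtop [0.6014 0.0994 0.112 ]
screwtop [ 0.521  -0.0351  0.062 ]
redtop [ 0.6623 -0.0356  0.048 ]
S unit [0.4772 0.0819 0.038 ]
S zero [0.4741 0.0473 0.038 ]
S panFL [0.4887 0.2221 0.064 ]
S panFR [0.4902 0.0309 0.064 ]
S panBL [0.6337 0.2276 0.064 ]
S screwtop [ 0.5203 -0.0327  0.062 ]
S botFR [0.4563 0.0162 0.    ]
S botFL [0.4604 0.2296 0.    ]
```

The two views agree to about 3 mm. The unit key is near (0.478, 0.080), the zero key near (0.477, 0.044), and the pan edge is at x≈0.488, with the balance almost square to the robot. I'll go above the keys, close the fingers and check with the wrist camera.

```bash
python3 - <<'E'
from h import *
import cv2
p=[.46,.064,.17]
print(ctrl.ik(p,[0,0,1,0]))
ctrl.movel(p,velocity=.2,ori=[0,0,1,0])
ctrl.grip(0.0)
s=ctrl.read_state(); print(s["t"],s["ee_pos"],s["tool_rot"],s["force"],s["width"])
c=eyes.calibration("wrist"); im=eyes.capture("wrist")
import pickle; pickle.dump(c,open("c1.pkl","wb")); print(c)
im=im[:,:,::-1]; cv2.imwrite("pics/w1raw.png",im)
cv2.imwrite("pics/w1.png",cv2.resize(im,(800,600),interpolation=cv2.INTER_CUBIC))
E
```

```text
[-0.32260933  0.36765381  0.11001381  2.23864399 -0.07700642  0.53863006
  1.41703999]
4.525 [0.46001153 0.06401706 0.16999093] [-3.45785473e-06  2.97701903e-06  1.00000000e+00  1.02213799e-05] [ 0.33688958 -0.32018838  0.61949528] -8.806603090037587e-05
{'K': array([[325.1922621 ,   0.        , 277.09124679],
       [  0.        , 325.1922621 , 213.10077293],
       [  0.        ,   0.        ,   1.        ]]), 'world_to_cam': array([[-9.01009005e-04,  9.99999512e-01,  4.04440225e-04,
        -6.44437271e-02],
       [-9.46082812e-01, -7.21421567e-04, -3.23924055e-01,
         4.57290603e-01],
       [-3.23923605e-01, -6.74492435e-04,  9.46083000e-01,
        -1.72521876e-01],
       [ 0.00000000e+00,  0.00000000e+00,  0.00000000e+00,
         1.00000000e+00]])}
```

View pics/w1.png

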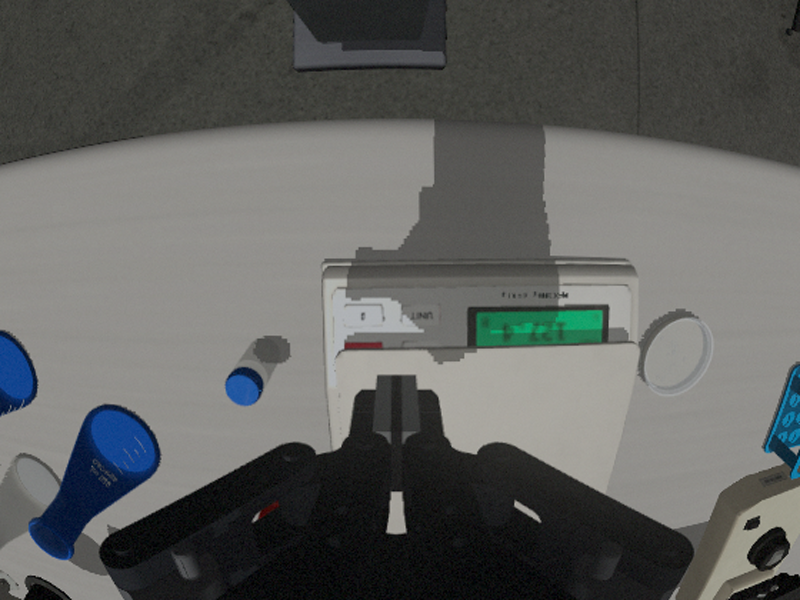

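The wrist view shows the zero key ("0") at about (364,315) and the UNIT key at about (421,315), in the 800-wide picture. The pan edge runs from (340,350) to (634,342). I'll convert these to positions.

```bash
python3 - <<'E'
from h import *
import cv2,pickle
np.set_printoptions(precision=4,suppress=True)
c=pickle.load(open("c1.pkl","rb"))
W=lambda u,v:((u+.5)*.7-.5,(v+.5)*.7-.5)
for k,uv,z in[("zero",(364,315),.038),("unit",(421,315),.038),("panFR",(338,350),.062),("panFL",(636,343),.062),("botFR",(324,262),.012),("botFL",(635,262),.012)]: print(k,cast("wrist",W(*uv),z,c))
im=cv2.imread("pics/w1raw.png")[180:270,220:340]
g=cv2.convertScaleAbs(im,alpha=1.6)
cv2.imwrite("pics/w1c.png",cv2.resize(g,None,fx=6,fy=6,interpolation=cv2.INTER_CUBIC))
E
```

```text
zero [0.4772 0.0447 0.038 ]
unit [0.4771 0.0805 0.038 ]
panFR [0.4905 0.0305 0.062 ]
panFL [0.4881 0.2198 0.062 ]
botFR [0.4491 0.0168 0.012 ]
botFL [0.4463 0.2383 0.012 ]
```

View pics/w1c.png

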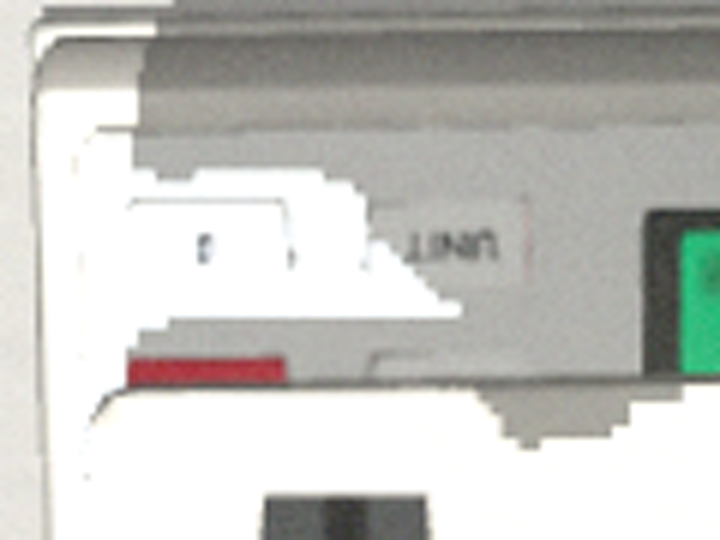

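Keys confirmed. Their front edges are in the open and the fingers will clear the pan. Pressing the unit key first.

```bash
cat > press.py <<'E'
from h import *
def press(x,y):
    np.set_printoptions(precision=4,suppress=True)
    ctrl.movel([x,y,.075],velocity=.12); ctrl.movel([x,y,.046],velocity=.04); ctrl.hold(.3)
    s=ctrl.read_state(); f0=s["force"]; print(s["t"],s["ee_pos"],f0)
    hit=ctrl.movel([x,y,.033],velocity=.006,threshold=4.5)
    s=ctrl.read_state(); print(hit,s["t"],s["ee_pos"],s["force"]-f0)
    ctrl.hold(.2); s=ctrl.read_state(); print(s["ee_pos"],s["force"]-f0)
    return f0
E
python3 - <<'E'
from press import *
press(.471,.0803)
E
```

```text
6.7083 [0.4711 0.0803 0.0462] [-0.5344 -1.2954 -0.0406]
True 8.0667 [0.4713 0.0803 0.0377] [0.1838 1.1595 4.3943]
[0.4713 0.0803 0.0376] [0.8637 1.5475 5.2734]
```

```bash
python3 - <<'E'
from press import *
np.set_printoptions(precision=4,suppress=True)
def avg():
    F=[];Z=[]
    for _ in range(8): ctrl.hold(.03); s=ctrl.read_state(); F.append(s["force"]);Z.append(s["ee_pos"][2])
    return np.mean(F,0),np.mean(Z)
print(avg())
z=ctrl.read_state()["ee_pos"][2]
for i in range(2):
    z-=.0003; ctrl.movel([.471,.0803,z],velocity=.005,threshold=5); print(avg())
for z in (.0383,.0388,.0394,.040,.045): ctrl.movel([.471,.0803,z],velocity=.01); print(avg())
print(ctrl.read_state()["t"])
E
```

```text
(array([0.4095, 0.2059, 5.4261]), np.float64(0.03762031387101917))
(array([ 0.01  , -0.1457,  5.9476]), np.float64(0.03758621390614375))
(array([-0.4142, -0.0696,  8.5221]), np.float64(0.03749298519722534))
(array([ 0.2063, -0.265 ,  3.2891]), np.float64(0.03826473584936671))
(array([-0.1047, -0.045 ,  0.2311]), np.float64(0.03860279799261522))
(array([ 0.0639, -0.0196, -0.0401]), np.float64(0.03941320572649938))
(array([-0.0932,  0.1754,  0.0107]), np.float64(0.04001056588536104))
(array([-0.0699,  0.35  ,  0.3232]), np.float64(0.04497257566946884))
12.575
```

The force curve fits the key: contact at about 38.7 mm, then spring, then the bottom at about 37.5 mm, and released cleanly. Next is the zero key.

```bash
python3 - <<'E'
from press import *
f0=press(.471,.0447)
z=ctrl.read_state()["ee_pos"][2]
for dz in (.0002,):
    ctrl.movel([.471,.0447,z-.0003],velocity=.005,threshold=4); ctrl.hold(.2)
    s=ctrl.read_state();print(s["ee_pos"],s["force"]-f0)
for z in (.0383,.0388,.040): 
    ctrl.movel([.471,.0447,z],velocity=.01); ctrl.hold(.15); s=ctrl.read_state();print(s["ee_pos"],s["force"]-f0)
ctrl.movel([.46,.0447,.09],velocity=.06)
ctrl.movel([.45,.064,.18],velocity=.1); ctrl.hold(.3)
import cv2
im=eyes.capture("wrist")[:,:,::-1]; cv2.imwrite("pics/w2.png",cv2.resize(im,(800,600)))
c=eyes.calibration("wrist"); im=eyes.capture("top"); cv2.imwrite("pics/top2.png",im[:,:,::-1])
print(ctrl.read_state()["t"])
E
```

```text
14.2917 [0.4711 0.0447 0.0462] [ 1.3609  0.8282 -0.2291]
True 15.6583 [0.4713 0.0447 0.0376] [-0.7235 -1.089   4.6662]
[0.4713 0.0447 0.0375] [-1.3202 -0.2301  4.8354]
[0.4713 0.0447 0.0375] [-2.0387 -1.6118  6.8979]
[0.4711 0.0447 0.0383] [-1.9281 -1.2351  3.4165]
[0.4706 0.0447 0.0386] [-1.0837 -0.6718  1.036 ]
[0.471  0.0447 0.04  ] [-1.4275 -0.8815  0.2922]
20.0083
```

View pics/w2.png

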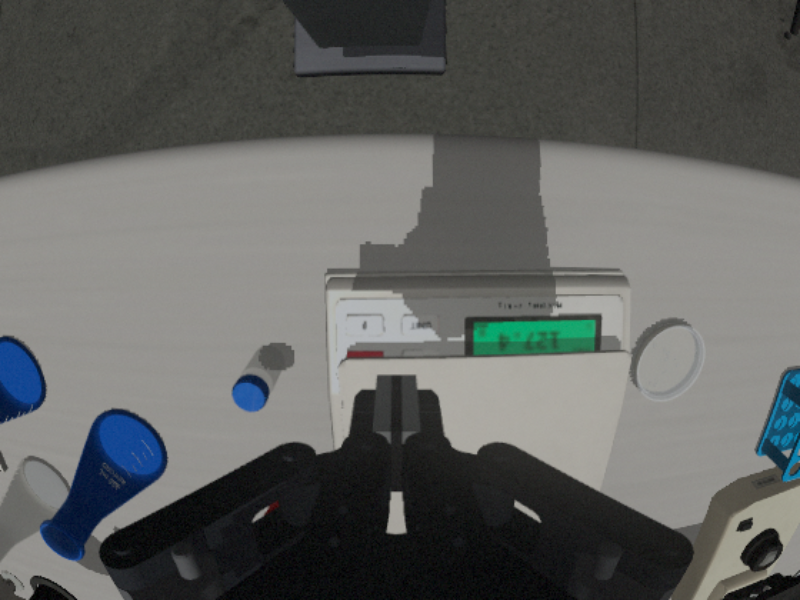

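Both keys gave the same force curve and are up again, and the balance, vial and neighbours are in place. The display still looks the same, apparently a fixed picture. Handing in.

```bash
python3 -c "
from bench import ctrl
print(ctrl.job_done())"
```

```text
the job is handed in; nothing more can be done
None
```

I pressed the unit key and let it up, then pressed the zero key, withdrew and handed the job in at about 20 s; both force curves show full key travel, but the display still read the same "127.4", so the unit change and zeroing are not confirmed on it.

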